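# Tap the dust caps home on a quadcopter

## Task

A small drone stands on the bench mat with a white dust cap sitting proud on each of its four motors. With just the fingertips, gently tap each cap down until it is fully home, in this crosswise order: front left, rear right, front right, rear left (left and right as seen looking out along the drone's nose, the end with the camera; its two antennas are at the tail). Do not pick up, tip or shove the drone, and leave everything else on the bench where it is.

Things in the scene. Friction and masses are not known exactly. Their poses are not given: they have to be found in the camera images.
- drone: black X-shaped quadcopter, loose on the mat, 0.4 to 0.65 kg, 180 mm square; silvery box camera (30 mm) with round lens at its nose, own +x (may face any way); +y its left. Two ball-tipped antennas slope up at the rear to its top, 84 mm. Origin: centre of its underside, on the mat (3 mm above the table). Motors at x = +/-72, y = +/-72 mm, a foot straight below each
- cap_fl_top (a point): centre of the flat top of the white dust cap on the front left motor (as seen looking along the drone's nose), a cylinder 33 mm across and 26 mm tall. Moves down with the cap: about 78 to 75 mm above the drone's underside at the start, 68 mm when home
- cap_fl (a joint): how far the front left cap has been pushed down its motor, m: 0 = 10 mm proud, 0.010 = home against the motor's flange (its stop; the motor below sits on rubber that gives 1 mm per 5 N and springs back). Starts at 0 to 0.003. It slides straight down with about 3 N of friction, has no spring and stays where it is left
- cap_rr_top (a point): centre of the flat top of the white dust cap on the rear right motor (as seen looking along the drone's nose), a cylinder 33 mm across and 26 mm tall. Moves down with the cap: about 78 to 75 mm above the drone's underside at the start, 68 mm when home
- cap_rr (a joint): how far the rear right cap has been pushed down its motor, m: 0 = 10 mm proud, 0.010 = home against the motor's flange (its stop; the motor below sits on rubber that gives 1 mm per 5 N and springs back). Starts at 0 to 0.003. It slides straight down with about 3 N of friction, has no spring and stays where it is left
- cap_fr_top (a point): centre of the flat top of the white dust cap on the front right motor (as seen looking along the drone's nose), a cylinder 33 mm across and 26 mm tall. Moves down with the cap: about 78 to 75 mm above the drone's underside at the start, 68 mm when home
- cap_fr (a joint): how far the front right cap has been pushed down its motor, m: 0 = 10 mm proud, 0.010 = home against the motor's flange (its stop; the motor below sits on rubber that gives 1 mm per 5 N and springs back). Starts at 0 to 0.003. It slides straight down with about 3 N of friction, has no spring and stays where it is left
- cap_rl_top (a point): centre of the flat top of the white dust cap on the rear left motor (as seen looking along the drone's nose), a cylinder 33 mm across and 26 mm tall. Moves down with the cap: about 78 to 75 mm above the drone's underside at the start, 68 mm when home
- cap_rl (a joint): how far the rear left cap has been pushed down its motor, m: 0 = 10 mm proud, 0.010 = home against the motor's flange (its stop; the motor below sits on rubber that gives 1 mm per 5 N and springs back). Starts at 0 to 0.003. It slides straight down with about 3 N of friction, has no spring and stays where it is left
- spare_motor: spare motor, upright copper cylinder 35 mm across at its foot, 38 mm tall, on the mat beside the drone's left side (bystander). Origin: centre of its underside
- screw_jar: small jar with a black lid, 42 mm across, 55 mm tall, on the mat ahead of the drone's nose (bystander). Origin: centre of its underside
- battery: battery pack, grey box with a paper band, 38 x 76 x 34 mm with a yellow plug at one end, on the mat behind the drone's tail (bystander). Origin: centre of its underside
- driver: screwdriver with a black handle, 170 mm long, lying on the mat along the drone's right side (bystander). Long axis: own x
- organiser: clear open parts organiser with 12 compartments, 130 x 190 x 32 mm, on the table to one side of the mat (bystander). Origin: centre of its underside
- frame_stack: stack of three bare X-shaped frames, about 156 x 156 x 50 mm, on the table to the other side of the mat (bystander). Origin: centre of its underside

How it is judged (in metres and radians):
On the way, in this order (a step that is already met when the one before it is completed fails the run):
1. the front left cap is down home (value of joint cap_fl above 0.008 m), for 0.1 s.
2. the rear right cap is down home (value of joint cap_rr above 0.008 m), for 0.1 s.
3. the front right cap is down home (value of joint cap_fr above 0.008 m), for 0.1 s.
4. the rear left cap is down home (value of joint cap_rl above 0.008 m), for 0.1 s.
At the end, for the whole second after the job is handed in: All four caps are home (within 2 mm of the flange, joint above 0.008), the drone stands level (0.05 rad) and still within 20 mm of where it stood, and the other loose things are within 15 mm of where they were (value of joint each of cap_fl, cap_rr, cap_fr, cap_rl above 0.008 m and distance of drone from where it was at the start of the episode below 0.02 m and angle between drone's own z axis and vertical below 0.05 rad and linear speed of drone below 0.02 m/s and distance of each of spare_motor, screw_jar, battery, driver, organiser, frame_stack from where it was at the start of the episode below 0.015 m); the robot touches nothing.
It fails at once if a cap is pushed down (past 5.5 mm) before the one ahead of it in the order is home ((value of joint cap_rr above 0.0055 m and value of joint cap_fl below 0.008 m) or (value of joint cap_fr above 0.0055 m and value of joint cap_rr below 0.008 m) or (value of joint cap_rl above 0.0055 m and value of joint cap_fr below 0.008 m)).
It fails at once if the robot presses on the drone with more than 25 N (contact force between any of the fingers, the arm and drone above 25 N).
It fails at once if the drone is lifted (12 mm), tipped (0.2 rad) or shoved out of its place (20 mm) (height (world z) of drone above 0.015 m or angle between drone's own z axis and vertical above 0.2 rad or distance of drone from where it was at the start of the episode above 0.02 m).
It fails at once if one of the other loose things is moved by more than 15 mm (distance of any of spare_motor, screw_jar, battery, driver, organiser, frame_stack from where it was at the start of the episode above 0.015 m).
It also fails if it takes over 48 s, if anything falls off the work surface, if the arm or the gripper's body presses on something with over 40 N, if the wrist force passes 120 N, or if a joint passes its speed limit or range.

## Robot

A 6-joint arm with a two-finger parallel gripper is mounted at the origin on the work surface. World frame = base frame: x ahead of the robot, y to its left, z up, the work surface at z = 0. Lengths are in mm, angles in rad, forces in N, time in s.
With the tool pointing down it reaches from about 400 to 925 mm from the base axis. Payload 12.5 kg.
Tool frame: the origin (TCP) lies midway between the tips of the shut fingers; the grasp point (between the pads) lies 19 mm behind it; z points along the fingers, y is the line along which they close (so a half turn about z gives the same grasp; the last joint's range is limited). The gripper opens to 95 mm and grips with 3 to 60 N. Pads are 20 mm wide; open, the fingers measure 119 mm over their backs; the gripper's body (75 mm by 180 mm) begins 59 mm behind the grasp point.
Start: joints at [1.122, 0.491, 1.559, -0, 1.092, -0.106], TCP at [210.062, 588.66, 214.661] pointing down, gripper open.
Joint ranges: [-3.1, 3.1], [-0.84, 2.19], [0.05, 2.79], [-1.13, 4.28], [0.06, 2.93], [-2.69, 2.69]. Speed limits (rad/s): [2.22, 2.22, 2.79, 3.14, 3.14, 3.14].

## Interface

Orientations are given as [roll, pitch, yaw] about the fixed x, y, z axes, in that order (R = Rz(yaw) Ry(pitch) Rx(roll)).
In Python, from cell import env gives the robot as it stands.
- The arm moves only by the tool arm_command, never from a script. Its argument "targets" is a list of rows, each a list of 5 numbers: the shift along the tool's x, y, z in mm, then the turn about the tool's z in degrees, then the opening, from 0 (shut) to 1 (fully open). In form: [[tx, ty, tz, roll, fingers], ...]. A call has 1 to 5 rows; each row is the pose to reach, as a shift and turn from the pose commanded when the call began, along the tool's axes at that moment; what a row does not reach only later rows make up. A row lasts 1/10 s, in which the tool goes at most 50 mm and 8.59 degrees, less where a joint would pass 70% of its speed; a pose out of reach is approached as far as the arm can. A call with a gripper value outside its range is refused whole. The fingers move at their own pace and stop on an object; the grip force is fixed at half the most. Time passes only in rows, so rows that repeat a pose let the fingers close. It gives the time, the measured TCP pose, the force, the opening and the grip force at its end, in the units of the state.
- env.state(): the state, without advancing time (a new reading comes with each control period).
- env.read_camera(name): name is "side" or "top"; returns a dict with "frame" (480x640x3 uint8, red, green, blue), "vertical_fov" (degrees; the focal length in pixels is half the picture's height over the tangent of half this angle, whatever the lens; pixels are square), "cx", "cy" (the principal point, pixels), "world_from_camera" (4x4, takes a point from camera to world coordinates). Camera axes: x right, y down, z forward; pixel columns grow to the right and rows downward; lengths in mm; the calibration is good to about 2 mm. A picture is of the moment at which its call begins. There is no depth.
- env.job_done(): hands the job in; it is judged then, once.
The state is a dict: "t": time; "joints": joint angles; "qvel": joint speeds; "tau": joint torques, N m; "eef_pos": TCP position; "tcp_rot": TCP orientation; "ft_force": force on the tool from outside, world axes, zero at the start; "moment": the same for the moment, N m; "opening": opening from 0.0 (shut) to 1.0 (fully open); "grip_force": force on a finger pad.
Only numpy, scipy, OpenCV 4.12 (cv2) and the standard library are available. Lean on these libraries where they do the work, as an engineer would, in place of code of your own. Each camera call takes 0.05 s, during which the arm holds its last target. There are 200 camera calls.

## Working session

There is one attempt and no reset: what is moved stays moved. The work goes in short steps, Python scripts to look and compute and a tool call to move; the robot and the scene stay as the last step left them, time stands still between calls to the robot, and variables do not carry over. Pictures are saved under pics/ and viewed, at most 10 in all, crops included, and the job is handed in when it is done.

Besides the shell and the picture viewer there is one more tool, called after ">>>" as a command line: name --pt "numbers of a row" for each row, then --argument value for the rest. arm_command: Moves the arm, as the interface text tells. Its arguments: {"type":"object","properties":{"targets":{"type":"array","items":{"type":"array","items":{"type":"number"}}}},"required":["targets"]}

```bash
mkdir -p pics
cat > h.py <<'E'
import numpy as np, cv2
from cell import env
def snap(n,f):
    c=env.read_camera(n); cv2.imwrite('pics/'+f,cv2.cvtColor(c['frame'],cv2.COLOR_RGB2BGR))
    np.savez('pics/'+f+'.npz',v=c['vertical_fov'],cx=c['cx'],cy=c['cy'],T=c['world_from_camera']); return c
def world(f,u,v,z):
    c=np.load('pics/'+f+'.npz'); fl=240/np.tan(np.radians(c['v'])/2); T=c['T']
    d=T[:3,:3]@np.array([(u-c['cx'])/fl,(v-c['cy'])/fl,1]); o=T[:3,3]
    return o+d*(z-o[2])/d[2]
def pix(f,p):
    c=np.load('pics/'+f+'.npz'); fl=240/np.tan(np.radians(c['v'])/2); T=c['T']
    q=T[:3,:3].T@(np.array(p)-T[:3,3]); return q[:2]/q[2]*fl+[c['cx'],c['cy']]
E
python3 - <<'E'
from h import *
for n in('top','side'):
    c=snap(n,n+'1.png'); print(c['vertical_fov'],c['cx'],c['cy'],np.round(c['world_from_camera'],3).tolist())
s=env.state(); print(s['eef_pos'],s['tcp_rot'],s['ft_force'],s['t'])
E
```

```text
53.86453351030223 321.1290628849008 238.23817270285616 [[-0.014, -0.991, 0.132, 434.523], [-1.0, 0.013, -0.008, -3.45], [0.006, -0.132, -0.991, 1182.611], [0.0, 0.0, 0.0, 1.0]]
47.0853356456122 328.87788469097444 239.87975912372815 [[0.914, -0.256, 0.313, 70.681], [-0.404, -0.618, 0.675, -1057.59], [0.02, -0.743, -0.669, 1128.427], [0.0, 0.0, 0.0, 1.0]]
[209.97411518 588.44325106 214.12923773] [-3.14062649e+00 -9.05069150e-05  2.79879930e+00] [-0.33649521 -1.14458304 -0.50597409] 0.1
```

View pics/top1.png

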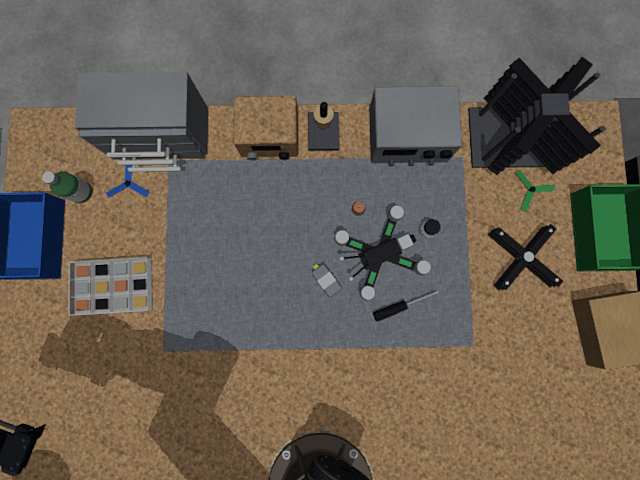

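View pics/side1.png

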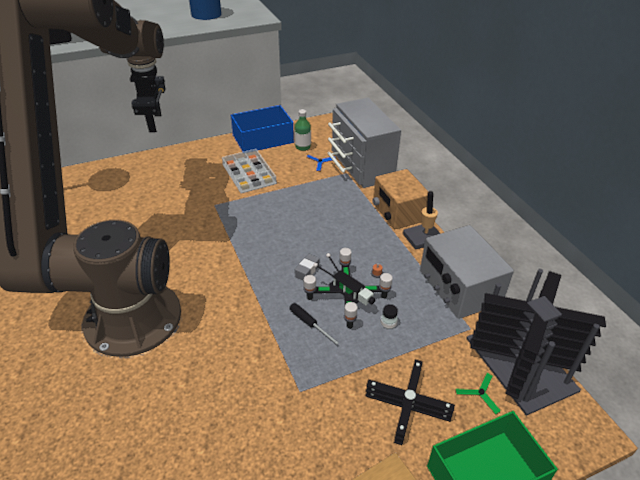

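The top view shows the nose camera at about (407,241) and the tail at about (345,257). That puts FL at (397,212), FR at (424,267), RL at (342,237) and RR at (368,293). The side view agrees. Next I'll refine the cap centres in a crop.

Run:
```python
from h import *
im=cv2.imread('pics/top1.png')[190:320,300:460]; cv2.imwrite('pics/topc.png',cv2.resize(im,None,fx=5,fy=4.6 and 5,interpolation=cv2.INTER_CUBIC)[:600])
im=cv2.imread('pics/side1.png')[235:335,290:410]; cv2.imwrite('pics/sidec.png',cv2.resize(im,None,fx=6,fy=6,interpolation=cv2.INTER_CUBIC))
# nominal guesses
for n,(u,v) in dict(FL=(397,212),RR=(368,293),FR=(424,267),RL=(342,237)).items():
    p=world('top1.png',u,v,79.5); print(n,p.round(1),pix('side1.png',p).round(1))
```

```text
FL [ 642.1 -193.3   79.5] [386.1 277.2]
RR [ 451.9 -119.2   79.5] [309.2 278.6]
FR [ 510.5 -251.9   79.5] [350.9 307.3]
RL [583.8 -61.4  79.5] [345.2 251.6]
```

View pics/topc.png

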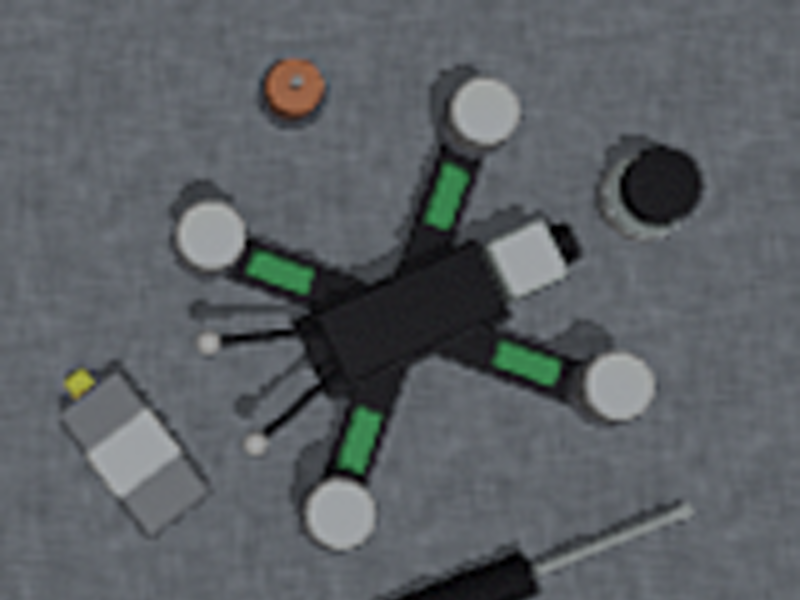

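View pics/sidec.png

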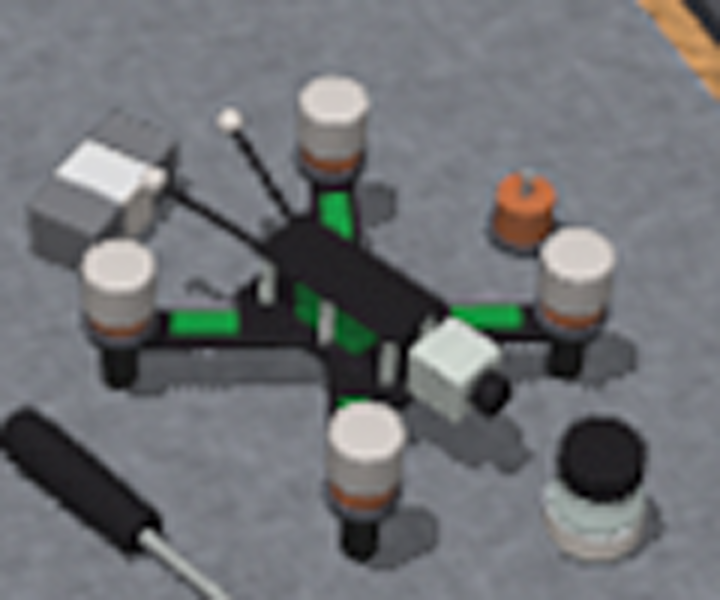

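Both crops show all four caps clearly. In the top crop FL is at (485,112), RR (340,514), FR (620,386) and RL (211,235), with the lens facing right and the antennas on the left. I'll fit the drone's square to these points.

```bash
cat > plan.py <<'E'
from h import *
names=['FL','RR','FR','RL']
px=np.array([(485,112),(340,514),(620,386),(211,235)])
P=np.array([world('top1.png',300+(x+.5)/5-.5,190+(y+.5)/5-.5,79.5)[:2] for x,y in px])
L=np.array([(72,72),(-72,-72),(72,-72),(-72,72.)])
z=(P-P.mean(0))@[1,1j]; a=np.angle((z*np.conj(L@[1,1j])).sum())
R=np.array([[np.cos(a),-np.sin(a)],[np.sin(a),np.cos(a)]])
F=P.mean(0)+L@R.T
from scipy.spatial.transform import Rotation as Ro
def rel(p,s=None):
    s=s or env.state(); return Ro.from_euler('xyz',s['tcp_rot']).as_matrix().T@(np.array(p)-s['eef_pos'])
if __name__=='__main__':
    print(np.degrees(a),P.mean(0),(P-F).round(1).tolist())
    # side check: measured cap tops in side crop
    for n,f,(x,y) in zip(names,F,[(578,253),(118,263),(367,430),(334,100)]):
        print(n,f.round(1),'side pred',pix('side1.png',[*f,79.5]).round(1),'meas',[290+(x+.5)/6-.5,235+(y+.5)/6-.5],'rel z115',rel([*f,115]).round(1))
E
python3 plan.py
```

```text
-66.30813989289932 [ 547.77948985 -155.66214214] [[-0.6, 0.3], [0.4, 0.3], [0.2, -0.5], [-0.0, -0.2]]
FL [ 642.6 -192.7] side pred [386.2 277. ] meas [385.9166666666667, 276.75] rel z115 [-670.  -590.1   99.6]
RR [ 452.9 -118.7] side pred [309.5 278.4] meas [309.25, 278.4166666666667] rel z115 [-466.5 -584.2   99.7]
FR [ 510.8 -250.5] side pred [350.8 306.9] meas [350.75, 306.25] rel z115 [-565.3 -689.    99.7]
RL [584.8 -60.8] side pred [345.4 251.4] meas [345.25, 251.25] rel z115 [-571.2 -485.4   99.5]
```

>>> arm_command --pt "-670 -590 0 0 0" --pt "-670 -590 0 0 0" --pt "-670 -590 0 0 0" --pt "-670 -590 0 0 0" --pt "-670 -590 0 0 0"

```text
t: 0.6
eef_pos: [331.6, 368.2, 214.5]
tcp_rot: [-3.141, -0.0, 2.799]
ft_force: [1.3, 0.8, 0.2]
opening: 0.638
grip_force: 0.0
```

>>> arm_command --pt "-482 -425 0 0 0" --pt "-482 -425 0 0 0" --pt "-482 -425 0 0 0" --pt "-482 -425 0 0 0" --pt "-482 -425 0 0 0"

```text
t: 1.1
eef_pos: [452.8, 149.3, 214.6]
tcp_rot: [3.142, -0.0, 2.799]
ft_force: [0.8, 0.3, 0.4]
opening: 0.216
grip_force: 0.0
```

>>> arm_command --pt "-294 -260 0 0 0" --pt "-294 -260 0 0 0" --pt "-294 -260 0 0 0" --pt "-294 -260 0 0 0" --pt "-294 -260 0 0 0"

```text
t: 1.6
eef_pos: [573.5, -69.8, 214.4]
tcp_rot: [3.141, -0.0, 2.799]
ft_force: [0.1, 1.2, -0.1]
opening: 0.004
grip_force: 0.0
```

```bash
python3 -c "
from plan import *
s=env.state();print(s['eef_pos'],s['opening'],s['ft_force'],s['joints'],rel([*F[0],115]).round(1))"
```

```text
[573.52772211 -69.77184706 214.43417951] 0.004022439056174821 [ 0.12714651  1.19634604 -0.06595468] [-2.35441793e-01  4.24064902e-01  1.67751944e+00  1.76419557e-04
  1.04038043e+00 -1.46325657e+00] [-106.5  -92.5   99.4]
```

>>> arm_command --pt "-106 -93 20 0 0" --pt "-106 -93 60 0 0" --pt "-106 -93 100 0 0" --pt "-106 -93 100 0 0" --pt "-106 -93 100 0 0"

```text
t: 2.1
eef_pos: [640.3, -192.4, 109.9]
tcp_rot: [3.141, -0.007, 2.797]
ft_force: [-0.8, 0.5, -0.0]
opening: 0.002
grip_force: 0.0
```

>>> arm_command --pt "0 0 0 0 0" --pt "0 0 0 0 0"

```text
t: 2.3
eef_pos: [641.8, -190.2, 116.3]
tcp_rot: [3.141, 0.002, 2.8]
ft_force: [-0.2, 1.0, 0.1]
opening: 0.004
grip_force: 0.0
```

```bash
python3 -c "
from plan import *
s=env.state();print(s['t'],s['eef_pos'],s['ft_force'],s['qvel'],rel([*F[0],79.5]).round(1))
snap('top','top2.png');snap('side','side2.png')
a=cv2.imread('pics/top2.png')[190:310,320:440];b=cv2.imread('pics/side2.png')[220:340,300:420]
cv2.imwrite('pics/c2.png',cv2.resize(np.hstack([a,b]),(800,400),interpolation=cv2.INTER_CUBIC))"
```

```text
2.3 [ 641.82722502 -190.16116474  116.25712504] [-0.24421583  0.99044792  0.08995031] [ 0.0037154  -0.01346093 -0.00084847 -0.00077916 -0.00299706 -0.0021567 ] [-1.5 -2.1 36.8]
```

View pics/c2.png

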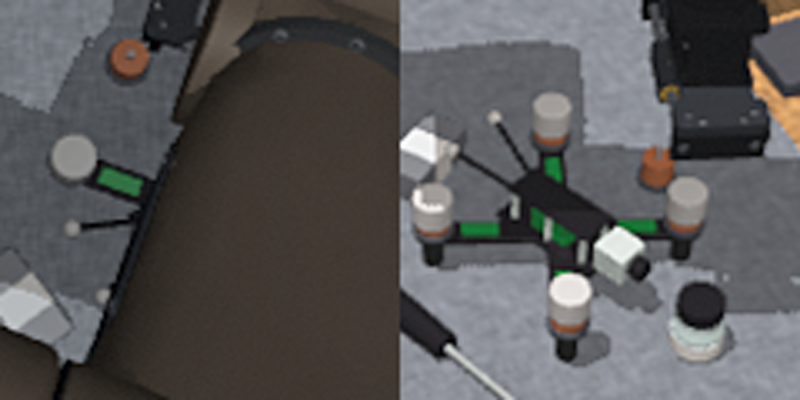

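The side crop shows a black block with its lower edge at about (720,155), but the fingertips should be at about (690,165). Before descending I'll compare predicted and seen positions in a wider crop.

```bash
python3 -c "
from plan import *
s=env.state();p=s['eef_pos'];f='side2.png'
R=Ro.from_euler('xyz',s['tcp_rot']).as_matrix()
im=cv2.imread('pics/side2.png')[150:300,320:480];im=cv2.resize(im,None,fx=5,fy=4*1.25,interpolation=cv2.INTER_CUBIC)[150:]
for q in([0,0,0],[0,0,-19],[0,0,-78],[10,12,0],[10,-12,0],[-10,12,0],[-10,-12,0]):
    u=pix(f,p+R@np.array(q,float));print(q,u.round(1));cv2.circle(im,(int((u[0]-320)*5),int((u[1]-150)*5-150)),3,(0,0,255),-1)
cv2.imwrite('pics/c3.png',im)"
```

```text
[0, 0, 0] [386.7 266.6]
[0, 0, -19] [387.4 261.4]
[0, 0, -78] [389.5 244.6]
[10, 12, 0] [382.3 263.5]
[10, -12, 0] [383.6 270. ]
[-10, 12, 0] [389.8 263.2]
[-10, -12, 0] [391.2 269.7]
```

View pics/c3.png

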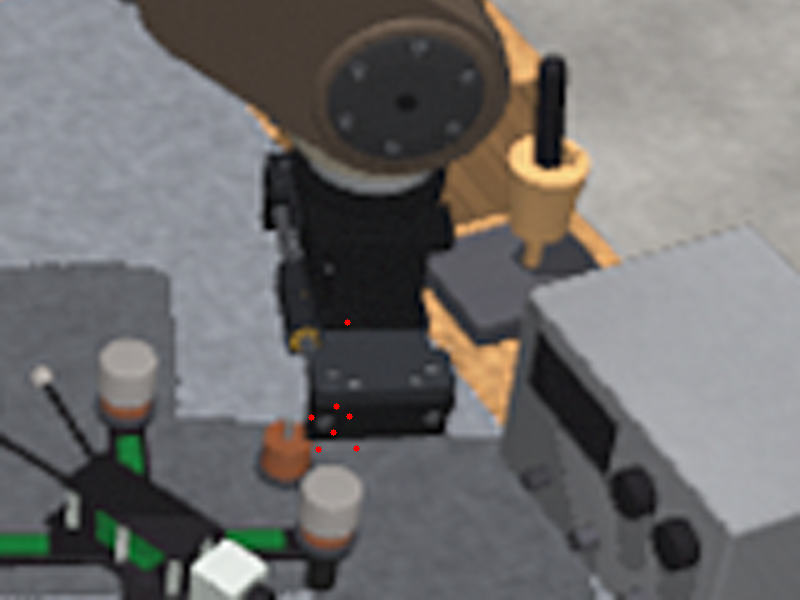

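The block's lower edge matches the near end of the 180 mm gripper body (predicted at about (370,450)), so it hides the shut fingers. The TCP prediction lies just above FL, so the pose is consistent. I'll descend with the small correction.

>>> arm_command --pt "-1 -2 10 0 0" --pt "-1 -2 20 0 0" --pt "-1 -2 28 0 0" --pt "-1 -2 28 0 0" --pt "-1 -2 28 0 0"

```text
t: 2.9
eef_pos: [641.7, -193.1, 86.2]
tcp_rot: [3.141, -0.001, 2.799]
ft_force: [0.2, -0.5, 0.2]
opening: 0.006
grip_force: 0.0
```

```bash
python3 -c "
from plan import *
s=env.state();print(s['eef_pos'],s['ft_force'],np.abs(s['qvel']).max(),rel([*F[0],71]).round(1))"
```

```text
[ 641.74560616 -193.05861089   86.21728843] [ 0.2007914  -0.49491106  0.15854571] 0.011325759569089697 [-0.7  0.7 15.2]
```

>>> arm_command --pt "0 0 2 0 0" --pt "0 0 4 0 0" --pt "0 0 6 0 0" --pt "0 0 8 0 0" --pt "0 0 10 0 0"

```text
t: 3.4
eef_pos: [641.9, -193.2, 76.7]
tcp_rot: [3.142, 0.0, 2.799]
ft_force: [-1.8, -0.4, 3.1]
opening: 0.006
grip_force: 1.6
```

>>> arm_command --pt "0 0 1.5 0 0" --pt "0 0 3 0 0" --pt "0 0 4 0 0" --pt "0 0 4 0 0"

```text
t: 3.8
eef_pos: [641.9, -193.2, 72.5]
tcp_rot: [3.142, 0.0, 2.799]
ft_force: [0.0, -0.2, 3.1]
opening: 0.005
grip_force: 1.2
```

>>> arm_command --pt "0 0 1 0 0" --pt "0 0 2 0 0" --pt "0 0 2.5 0 0" --pt "0 0 2.5 0 0"

```text
t: 4.2
eef_pos: [641.9, -193.1, 70.2]
tcp_rot: [3.142, 0.0, 2.799]
ft_force: [-1.6, -0.2, 5.3]
opening: 0.003
grip_force: 2.4
```

>>> arm_command --pt "0 0 0.5 0 0" --pt "0 0 1 0 0" --pt "0 0 1 0 0"

```text
t: 4.5
eef_pos: [641.9, -193.2, 69.6]
tcp_rot: [3.142, 0.0, 2.799]
ft_force: [-1.6, 1.1, 6.7]
opening: 0.005
grip_force: 3.9
```

>>> arm_command --pt "0 0 -5 0 0" --pt "0 0 -25 0 0" --pt "0 0 -48 0 0" --pt "0 0 -48 0 0" --pt "0 0 -48 0 0"

```text
t: 5.0
eef_pos: [641.7, -193.0, 117.0]
tcp_rot: [3.142, 0.0, 2.799]
ft_force: [-0.4, -0.1, 0.1]
opening: 0.001
grip_force: 0.0
```

```bash
python3 -c "
from plan import *
print(env.state()['eef_pos'],rel([*F[1],115]).round(1))"
```

```text
[ 641.6830083  -193.0442822   117.00499197] [202.8   6.6   2. ]
```

FL hit its stop at z≈70.5 with the force rising, as expected. Next is RR.

>>> arm_command --pt "203 7 0 0 0" --pt "203 7 0 0 0" --pt "203 7 0 0 0" --pt "203 7 0 0 0" --pt "203 7 0 0 0"

```text
t: 5.5
eef_pos: [447.0, -115.6, 116.1]
tcp_rot: [3.141, -0.007, 2.799]
ft_force: [-0.4, 0.3, -0.1]
opening: 0.003
grip_force: 0.0
```

>>> arm_command --pt "0 0 0 0 0" --pt "0 0 10 0 0" --pt "0 0 20 0 0" --pt "0 0 28 0 0" --pt "0 0 28 0 0"

```text
t: 6.0
eef_pos: [452.7, -118.2, 87.4]
tcp_rot: [3.141, -0.003, 2.799]
ft_force: [-0.8, 0.0, -0.6]
opening: 0.006
grip_force: 0.0
```

```bash
python3 -c "
from plan import *
s=env.state();print(s['eef_pos'],s['ft_force'],rel([*F[1],71]).round(1))"
```

```text
[ 452.70349756 -118.21370636   87.38397026] [-0.79917217  0.02478045 -0.62370874] [-0.4 -0.4 16.4]
```

>>> arm_command --pt "0 0 3 0 0" --pt "0 0 5 0 0" --pt "0 0 7 0 0" --pt "0 0 9 0 0" --pt "0 0 11 0 0"

```text
t: 6.5
eef_pos: [453.0, -118.3, 78.1]
tcp_rot: [3.142, 0.0, 2.799]
ft_force: [-0.6, 0.2, 1.0]
opening: 0.009
grip_force: 0.6
```

>>> arm_command --pt "0 0 1.5 0 0" --pt "0 0 3 0 0" --pt "0 0 4.5 0 0" --pt "0 0 5.5 0 0" --pt "0 0 5.5 0 0"

```text
t: 7.0
eef_pos: [453.1, -118.3, 72.6]
tcp_rot: [3.141, 0.0, 2.799]
ft_force: [-0.2, -0.5, 2.3]
opening: 0.002
grip_force: 1.2
```

>>> arm_command --pt "0 0 1 0 0" --pt "0 0 2 0 0" --pt "0 0 3 0 0" --pt "0 0 3.5 0 0" --pt "0 0 3.5 0 0"

```text
t: 7.5
eef_pos: [453.1, -118.3, 69.3]
tcp_rot: [3.142, 0.0, 2.799]
ft_force: [-1.4, 0.3, 9.8]
opening: -0.0
grip_force: 4.5
```

>>> arm_command --pt "0 0 -5 0 0" --pt "0 0 -25 0 0" --pt "0 0 -48 0 0" --pt "0 0 -48 0 0" --pt "0 0 -48 0 0"

```text
t: 8.0
eef_pos: [452.9, -118.3, 117.0]
tcp_rot: [3.142, 0.001, 2.799]
ft_force: [-0.1, -0.0, 0.2]
opening: 0.008
grip_force: 0.0
```

```bash
python3 -c "
from plan import *
print(env.state()['eef_pos'],rel([*F[2],117]).round(1))"
```

```text
[ 452.93202039 -118.27135848  117.04007294] [-9.890e+01 -1.051e+02  1.000e-01]
```

>>> arm_command --pt "-99 -105 0 0 0" --pt "-99 -105 0 0 0" --pt "-99 -105 0 0 0" --pt "-99 -105 0 0 0" --pt "-99 -105 0 0 0"

```text
t: 8.5
eef_pos: [510.2, -250.6, 115.4]
tcp_rot: [3.141, -0.003, 2.797]
ft_force: [-0.2, 0.8, 0.6]
opening: 0.005
grip_force: 0.0
```

>>> arm_command --pt "0 0 10 0 0" --pt "0 0 20 0 0" --pt "0 0 30 0 0" --pt "0 0 30 0 0"

```text
t: 8.9
eef_pos: [510.2, -249.5, 85.4]
tcp_rot: [3.141, -0.003, 2.799]
ft_force: [0.5, -1.0, -0.1]
opening: 0.006
grip_force: 0.0
```

```bash
python3 -c "
from plan import *
s=env.state();print(s['eef_pos'],s['ft_force'],rel([*F[2],71]).round(1))"
```

```text
[ 510.24749325 -249.48432821   85.43178854] [ 0.513089   -0.99466933 -0.14412981] [-0.9 -0.8 14.4]
```

>>> arm_command --pt "0 0 2 0 0" --pt "0 0 4 0 0" --pt "0 0 6 0 0" --pt "0 0 8 0 0" --pt "0 0 10 0 0"

```text
t: 9.4
eef_pos: [511.1, -250.5, 77.3]
tcp_rot: [-3.142, 0.001, 2.799]
ft_force: [-0.7, 0.5, 3.5]
opening: 0.007
grip_force: 1.6
```

>>> arm_command --pt "0 0 1.5 0 0" --pt "0 0 3 0 0" --pt "0 0 4 0 0" --pt "0 0 5 0 0" --pt "0 0 5 0 0"

```text
t: 9.9
eef_pos: [511.0, -250.5, 72.0]
tcp_rot: [3.142, 0.0, 2.799]
ft_force: [0.8, 0.4, 2.7]
opening: 0.001
grip_force: 1.2
```

>>> arm_command --pt "0 0 1 0 0" --pt "0 0 2 0 0" --pt "0 0 3 0 0" --pt "0 0 3 0 0"

```text
t: 10.3
eef_pos: [511.1, -250.5, 69.4]
tcp_rot: [-3.142, 0.001, 2.799]
ft_force: [-1.5, 1.7, 8.9]
opening: 0.009
grip_force: 4.3
```

>>> arm_command --pt "0 0 -5 0 0" --pt "0 0 -25 0 0" --pt "0 0 -48 0 0" --pt "0 0 -48 0 0" --pt "0 0 -48 0 0"

```text
t: 10.8
eef_pos: [510.7, -250.4, 116.9]
tcp_rot: [3.142, 0.0, 2.799]
ft_force: [0.2, 0.0, -0.3]
opening: 0.005
grip_force: 0.0
```

```bash
python3 -c "
from plan import *
print(env.state()['eef_pos'],rel([*F[3],117]).round(1))"
```

```text
[ 510.7193655  -250.3638351   116.91830381] [-6.000e+00  2.034e+02 -1.000e-01]
```

>>> arm_command --pt "-6 203 0 0 0" --pt "-6 203 0 0 0" --pt "-6 203 0 0 0" --pt "-6 203 0 0 0" --pt "-6 203 0 0 0"

```text
t: 11.3
eef_pos: [585.5, -56.5, 115.7]
tcp_rot: [3.141, -0.002, 2.803]
ft_force: [-1.2, -0.2, 0.0]
opening: 0.005
grip_force: 0.0
```

>>> arm_command --pt "0 0 0 0 0" --pt "0 0 10 0 0" --pt "0 0 20 0 0" --pt "0 0 29 0 0" --pt "0 0 29 0 0"

```text
t: 11.8
eef_pos: [583.9, -62.0, 86.3]
tcp_rot: [-3.141, -0.003, 2.797]
ft_force: [-0.2, -0.3, -0.1]
opening: 0.005
grip_force: 0.0
```

```bash
python3 -c "
from plan import *
s=env.state();print(s['eef_pos'],s['ft_force'],rel([*F[3],71]).round(1))"
```

```text
[583.8704237  -62.03869978  86.33893737] [-0.23215608 -0.26046364 -0.09193606] [-0.5  1.5 15.3]
```

>>> arm_command --pt "0 0 2 0 0" --pt "0 0 4 0 0" --pt "0 0 6 0 0" --pt "0 0 8 0 0" --pt "0 0 10 0 0"

```text
t: 12.3
eef_pos: [584.9, -61.3, 78.3]
tcp_rot: [3.141, 0.0, 2.799]
ft_force: [0.4, 0.1, 3.1]
opening: 0.005
grip_force: 1.6
```

>>> arm_command --pt "0 0 1.5 0 0" --pt "0 0 3 0 0" --pt "0 0 4.5 0 0" --pt "0 0 6 0 0" --pt "0 0 6 0 0"

```text
t: 12.8
eef_pos: [584.9, -61.3, 72.0]
tcp_rot: [3.141, 0.0, 2.799]
ft_force: [-0.4, -0.8, 2.3]
opening: 0.008
grip_force: 1.2
```

>>> arm_command --pt "0 0 1 0 0" --pt "0 0 2 0 0" --pt "0 0 3 0 0" --pt "0 0 3 0 0"

```text
t: 13.2
eef_pos: [584.9, -61.3, 69.5]
tcp_rot: [3.141, 0.0, 2.799]
ft_force: [-2.1, -0.0, 8.6]
opening: 0.004
grip_force: 4.2
```

>>> arm_command --pt "0 0 -5 0 0" --pt "0 0 -30 0 0" --pt "0 0 -70 0 0" --pt "0 0 -110 0 0" --pt "0 0 -150 0 0"

```text
t: 13.7
eef_pos: [584.4, -61.2, 220.5]
tcp_rot: [3.142, -0.001, 2.799]
ft_force: [-0.0, 0.5, -0.1]
opening: 0.007
grip_force: 0.0
```

>>> arm_command --pt "60 240 0 0 0" --pt "60 240 0 0 0" --pt "60 240 0 0 0" --pt "60 240 0 0 0" --pt "60 240 0 0 0"

```text
t: 14.2
eef_pos: [608.6, 187.1, 219.0]
tcp_rot: [-3.141, -0.001, 2.799]
ft_force: [-0.0, 0.7, -0.4]
opening: 0.009
grip_force: 0.0
```

>>> arm_command --pt "0 0 0 0 0" --pt "0 0 0 0 0" --pt "0 0 0 0 0"

```text
t: 14.5
eef_pos: [608.8, 184.0, 218.9]
tcp_rot: [-3.141, -0.001, 2.798]
ft_force: [-0.2, -0.8, 0.8]
opening: 0.004
grip_force: 0.0
```

```bash
python3 -c "
from plan import *
print(env.state()['eef_pos'],env.state()['ft_force'])
snap('side','side4.png');snap('top','top4.png')
a=cv2.imread('pics/side4.png')[235:335,290:410];b=cv2.imread('pics/top4.png')[190:320,300:460]
cv2.imwrite('pics/c4.png',np.hstack([cv2.resize(a,(400,333)),cv2.resize(b,(400,333))]))"
```

```text
[608.79072748 184.03339383 218.90843426] [-0.16333139 -0.82312586  0.80259566]
```

View pics/c4.png

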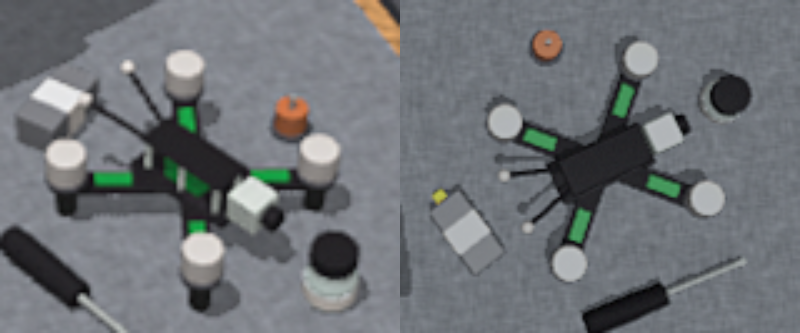

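All four caps are home: no copper shows under the caps at (184,72), (66,165), (320,158) and (202,255). The drone and the other items haven't moved.

```bash
python3 -c "
from cell import env
print(env.job_done())"
```

```text
the job is handed in; nothing more can be done
None
```

I tapped all four caps home in the order front left, rear right, front right, rear left, with the highest force reading at about 10 N; the final pictures show the drone and the other items unmoved, and I handed the job in at about 15 s (the hand-in returned no verdict).

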